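# Take the hub cap off a label rewinder spindle of unknown thread hand

## Robot

A 6-joint arm with a two-finger parallel gripper is mounted at the origin on the work surface. World frame = base frame: x ahead of the robot, y to its left, z up, the work surface at z = 0. Lengths are in mm, angles in rad, forces in N, time in s.
With the tool pointing down it reaches from about 350 to 875 mm from the base axis. Payload 15.5 kg.
Tool frame: the origin (TCP) lies at the very end of the fingers, on their centre line; the grasp point (between the pads) lies r.grip_point_offset behind it (r.grip_point_offset is the distance from the TCP to the grasp point, in mm); z points along the fingers, y is the line along which they close (so a half turn about z gives the same grasp; the last joint's range is limited). The gripper opens to 85 mm and grips with 20 to 120 N. Pads are 22 mm wide; open, the fingers measure 114 mm over their backs; the gripper's body (76 mm by 85 mm) begins 54 mm behind the grasp point. The pads swing forward as they close: fully open they stand 13 mm farther back than shut.
Start: joints at [1.169, 0.494, 1.345, -0, 1.302, -0.096], TCP at [188.751, 595.818, 231.277] pointing down, gripper open.
Joint ranges: [-2.91, 2.91], [-0.82, 2.16], [0.22, 2.67], [-1.22, 4.37], [0.12, 2.79], [-3.08, 3.08]. Speed limits (rad/s): [1.89, 1.89, 2.57, 3.01, 3.01, 3.01].

## Interface

Orientations are given as a rotation vector (axis times angle).
In Python, from bench import r, effector, inverse_kinematics, telemetry, cams, job, spotter gives the robot as it stands. Calls block until the motion is done:
- r.move_ptp(position, orientation): joint-space move of the TCP to a pose.
- r.move_l(position, max_speed=150, frame=None, force_limit=None): straight line of the TCP; frame=None keeps the orientation; max_speed is the mean speed in mm/s. With force_limit (N) it stops when the force on the tool has changed by that much, and returns True; else False.
- r.movej(angles): joint-space move.
- effector.release() and effector.close_gripper(grip_force=None): open the fingers fully, or close them until they stop; grip_force is the grip in N (None keeps the last).
- r.pause(seconds).
- inverse_kinematics(position, orientation): joint angles nearest the present ones, or None.
- telemetry.sense(): the state.
- cams.camera(name): name is "side" or "top"; returns (picture, depth): 420x560x3 uint8, red, green, blue; 420x560 float32, mm along the optical axis (not along the pixel's ray), 0 where there is no reading.
- cams.camera_params(name): a dict with "intrinsics" (3x3 intrinsics, pixels), "rvec" (rotation vector, rad) and "tvec" (3), from world to camera coordinates, as OpenCV has them. Camera axes: x right, y down, z forward; pixel columns grow to the right and rows downward; lengths in mm; the calibration is good to about 2 mm. A picture is of the moment at which its call begins. camera_params takes no time and is no camera call.
A pose or a line that the arm cannot do raises r.IKError and nothing moves.
- job.hand_in(): hands the job in; it is judged then, once.
Trained networks look in the newest picture that a camera, given by its name, has taken for a name from the list of things; names that differ only in an ending like _2 or _b are one class to them, and where a whole thing is asked for, a point or a joint stands for the part that bears it (a point fixed in the world has none). Each returns a list of dicts, best first, with "confidence" (0 to 1); they miss things now and then, are a little off and sometimes report something else, mostly with a low value. They report only what shows in the picture. A call takes as long as a camera call. They do not tell look-alikes from the thing itself.
- spotter.boxes_of(target, camera): "box" ([left, top, right, bottom] in pixels, round what is visible of it).
- spotter.spot_point(target, camera): "location" ([column, row] in pixels: a listed point, or the origin of a listed thing).
The state is a dict: "time": time; "joint_positions": joint angles; "dq": joint speeds; "effort": joint torques, N m; "ee_pos": TCP position; "eef_rot": TCP orientation; "ft_force": force on the tool from outside, world axes, zero at the start; "ft_torque": the same for the moment, N m; "width": opening from 0.0 (shut) to 1.0 (fully open); "grip_force": force on a finger pad.
Only numpy, scipy, OpenCV 4.12 (cv2) and the standard library are available. Lean on these libraries where they do the work, as an engineer would, in place of code of your own. Each camera call takes 0.05 s, during which the arm holds its last target. There are 200 camera calls.

## Task

The full label roll on the bench rewinder is due to come off: free the orange clamp knob of its keeper, slide the keeper fully back off the roll, then unscrew the blue hub cap on top of that full roll. The two spindles have opposite threads, one right-hand and one left-hand, and nobody knows which is which, so find out which way this cap comes loose. Lift the cap off and finish while still holding it in the gripper, upright and still, at least 5 cm above its seat; leave the other hub cap, the roll on its spindle and the things lying about on the bench where they are.

Things in the scene. Friction and masses are not known exactly. Their poses are not given: they have to be found in the camera images.
- rewinder: Bench label rewinder, fixed: white housing 220 (x) by 535 mm (y), deck 50 mm above the table, front (-x) to the robot; yaw within 0.25 rad. Origin on the table. In its frame, mm: full roll's spindle at (0, -100), other spindle at (0, 120), keeper rail along y from -175 to -313. Heights: knob 169, hub caps 155, guide rollers at (86, -12) and (86, 32) 150, stop button 77. Turntables and spindles do not turn.
- spindle (a point): The hub cap's seat: a fixed point on the axis of the full roll's spindle, on top of its chuck, 119 mm above the table; its axes are those of the rewinder. The seated hub cap's origin lies here.
- hub_cap: Blue hub cap on the full roll: rim 89 mm wide, 6 thick; above it a fluted round grip 46 wide, top 36 mm above the origin (centre of the underside, z up); grip 25 mm up. White line along its x. 110 g. Coarse thread, right- or left-hand, turns lightly: tightening stops dead within 0.2 rad; loosening climbs 3 mm a rad, free after 1.15 rad, stop at 2.2; off the spindle 30 mm up.
- clamp (a joint): Orange clamp knob on top of the keeper's column: T-bar 52 mm long, 14 wide, 26 high. Angle in rad, growing anticlockwise seen from above, which loosens it (ordinary right-hand screw): starts tight at 0 to 0.2, keeper free from 0.5 on, stop at 1.5. At 0 the bar lies along the rewinder's x. Stays where it is left; needs about 0.15 N m.
- clamp_grip (a point): Point on the knob's axis at half the height of its bar, 157 mm above the table (bar from 143 to 169 mm; column below it 34 x 36 mm, top at 135 mm). Its x axis runs along the bar. Travels with the keeper.
- keeper (a joint): Travel of the keeper along its rail in m, 0 to 0.070, growing away from the full roll (the rewinder's -y). Starts at 0 to 0.012, its arm over the roll and the rim of the hub cap, so that the cap cannot be lifted; fully back at 0.070. Clamp tight: holds against 30 N; freed it slides at about 3 N and can be drawn along by its knob.
- keeper_tip (a point): Free end of the keeper's steel arm (18 mm wide, from 128 to 135 mm above the table), which reaches 74 mm from the column's axis towards the spindle, along the rewinder's +y.
- full_roll: The full roll of white labels on the spindle below the hub cap: 150 mm across, 58 mm high, on a cardboard core; rests on the turntable from 60 to 118 mm above the table. Loose, 0.8 kg. Origin at the centre of its underside.
- other_cap: The identical blue hub cap of the other spindle. Leave it alone. Loose; origin at the centre of its rim's underside.
- empty_core: Empty cardboard core, 85 mm across, 58 mm high, on the other spindle below its hub cap. Origin at the centre of its underside.
- carton: Small white and red medicine carton, 60 x 110 x 45 mm, on the table in front of the rewinder. Origin at the centre of its underside.
- tablet_bottle: White tablet bottle with a green label, 56 mm across, 95 mm high, on the table at the rewinder's left end. Origin at the centre of its underside.
- spare_roll: Small spare roll of labels, 90 mm across, 45 mm high, on the table behind the rewinder. Origin at the centre of its underside.
- scanner: Hand-held bar-code scanner lying on the table beyond the rail's end, 62 x 163 mm, 34 mm high. Origin on the table below its middle.
- cutter: Yellow box cutter, 20 x 130 mm, 14 mm high, lying on the table behind the rewinder. Origin at the centre of its underside.
There are look-alikes about, which are no part of the job. Leave any green look-alike of the hub_cap alone.

How it is judged (in metres and radians):
On the way, in this order (a step that is already met when the one before it is completed fails the run):
1. the clamp knob is loosened (0.6 rad or more) (value of joint clamp above 0.6 rad), for 0.1 s.
2. the keeper is slid fully back (value of joint keeper above 0.06 m), for 0.2 s.
3. the hub cap is unscrewed and off its spindle, in the gripper (z of hub_cap in the frame of spindle above 0.035 m and contact force between the fingers and hub_cap above 1 N), for 0.2 s.
At the end, for the whole second after the job is handed in: Keeper back (58 mm or more of its 70); hub cap held by the fingers alone, 50 mm or more above its seat, below 0.45 m, upright within 0.3 rad, at rest; full roll and other cap within 12 mm of their start, the other things within 30 mm (z of hub_cap in the frame of spindle above 0.05 m and height (world z) of hub_cap below 0.45 m and angle between hub_cap's own z axis and vertical below 0.3 rad and linear speed of hub_cap below 0.05 m/s and angular speed of hub_cap below 0.5 rad/s and contact force between the fingers and hub_cap above 1 N and contact force between hub_cap and rewinder below 0.2 N and contact force between hub_cap and full_roll below 0.2 N and contact force between hub_cap and other_cap below 0.2 N and value of joint keeper above 0.058 m and distance of each of full_roll, other_cap from where it was at the start of the episode below 0.012 m and distance of each of carton, tablet_bottle, spare_roll, scanner, cutter, empty_core from where it was at the start of the episode below 0.03 m); the arm keeps its last pose, push and grip.
It fails at once if the keeper is forced along its rail (6 to 45 mm from its start) while its clamp is still tight (distance of keeper_tip from where it was at the start of the episode between 0.006 and 0.045 m and value of joint clamp below 0.4 rad).
It fails at once if the other hub cap or the full roll is lifted or dragged by more than 12 mm (distance of any of other_cap, full_roll from where it was at the start of the episode above 0.012 m).
It fails at once if one of the things lying about is pushed by more than 30 mm (distance of any of carton, tablet_bottle, spare_roll, scanner, cutter, empty_core from where it was at the start of the episode above 0.03 m).
It also fails if it takes over 48 s, if anything falls off the work surface, if the arm or the gripper's body presses on something with over 40 N, if the wrist force passes 120 N, or if a joint passes its speed limit or range.

## Working session

There is one attempt and no reset: what is moved stays moved. The work goes in short steps, each a Python script; the robot and the scene stay as the last script left them, time stands still between calls to the robot, and variables do not carry over. Pictures are saved under pics/ and viewed, at most 10 in all, crops included, and the job is handed in when it is done.

```bash
mkdir -p pics; ls; cat > h.py <<'E'
import numpy as np, cv2
from scipy.spatial.transform import Rotation as R
from bench import r, effector, inverse_kinematics, telemetry, cams, job, spotter
def cam(n):
    p=cams.camera_params(n); return np.array(p["intrinsics"]),cv2.Rodrigues(np.array(p["rvec"],float))[0],np.array(p["tvec"],float).ravel()
def at_height(n,uv,z):
    K,Rm,t=cam(n); d=Rm.T@np.linalg.inv(K)@np.array([uv[0],uv[1],1.]); c=-Rm.T@t
    return c+d*(z-c[2])/d[2]
def cloud(n,depth):
    K,Rm,t=cam(n); v,u=np.indices(depth.shape)
    P=np.stack([(u-K[0,2])/K[0,0]*depth,(v-K[1,2])/K[1,1]*depth,depth],-1)
    return (P-t)@Rm
def proj(n,P):
    K,Rm,t=cam(n); q=K@(Rm@np.asarray(P,float)+t); return q[:2]/q[2]
def down(yaw):  # tool z down, tool y (closing line) at world angle yaw
    y=np.array([np.cos(yaw),np.sin(yaw),0]); z=np.array([0,0,-1.]); x=np.cross(y,z)
    return R.from_matrix(np.stack([x,y,z],1)).as_rotvec()
E
python3 - <<'E'
from h import *
s=telemetry.sense(); print(s["time"],r.grip_point_offset, s["eef_rot"])
for n in("top","side"):
    im,d=cams.camera(n); cv2.imwrite(f"pics/{n}0.png",im[:,:,::-1]); np.save(f"{n}0.npy",d); 
    K,Rm,t=cam(n); print(n,-Rm.T@t,K[0,0])
    for k,z in(("spindle",119),("clamp_grip",157),("keeper_tip",135),("hub_cap",119),("other_cap",119),("rewinder",0)):
        for q in spotter.spot_point(k,n)[:3]: print(k,round(q["confidence"],2),np.round(q["location"]),np.round(at_height(n,q["location"],z)))
E
```

```text
pics
0.0 18.700000000000003 [-4.80097192e-01 -3.10434239e+00  1.93545050e-03]
top [ 413.44512404   -7.73898909 1249.82062019] 458.8400799505271
clamp_grip 0.58 [359. 213.] [ 579. -204.  157.]
keeper_tip 0.89 [330. 220.] [ 563. -137.  135.]
keeper_tip 0.53 [174. 282.] [404. 237. 135.]
hub_cap 0.83 [308. 225.] [552. -85. 119.]
hub_cap 0.66 [189. 161.] [707. 219. 119.]
other_cap 0.8 [225. 243.] [502. 121. 119.]
rewinder 0.96 [269. 239.] [524.  14.   0.]
rewinder 0.35 [225. 245.] [505. 134.   0.]
side [ -59.80989083 -834.9145412  1052.47494251] 487.4560227020875
clamp_grip 0.64 [333. 236.] [ 578. -210.  157.]
keeper_tip 0.9 [305. 227.] [ 555. -124.  135.]
hub_cap 0.84 [293. 229.] [533. -98. 119.]
hub_cap 0.75 [283. 175.] [652. 109. 119.]
other_cap 0.59 [239. 189.] [507. 132. 119.]
rewinder 0.7 [269. 238.] [530.   9.   0.]
```

```bash
python3 - <<'E'
import cv2
a=cv2.imread("pics/top0.png")[130:330,130:430]; cv2.imwrite("pics/top0c.png",cv2.resize(a,(800,533),interpolation=cv2.INTER_CUBIC))
E
```

```text
(no output)
```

View pics/top0c.png

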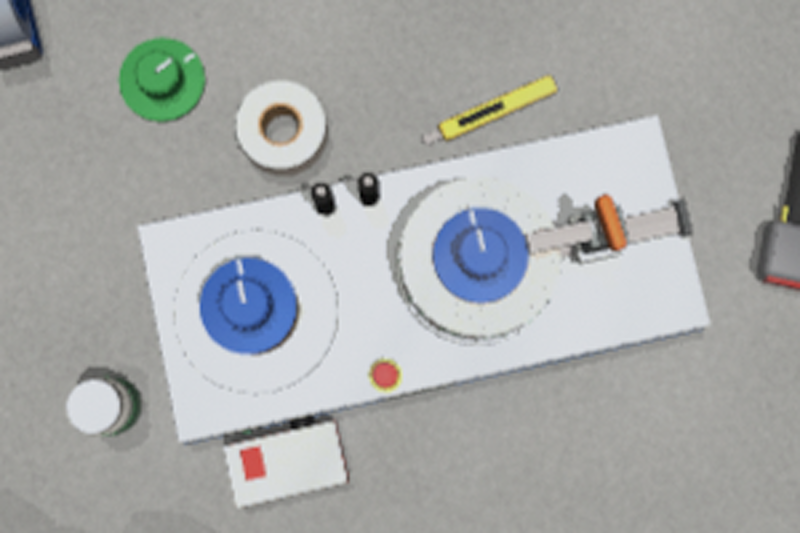

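View pics/side0.png

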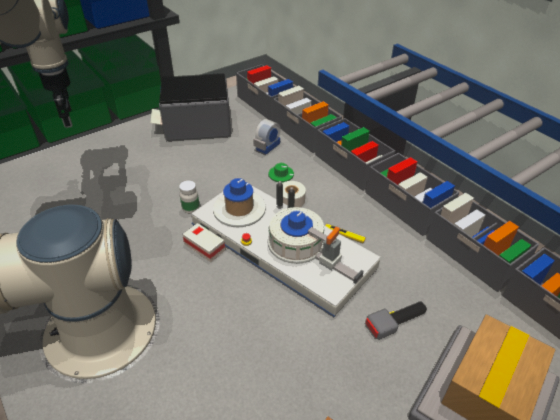

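The top crop shows the full roll's cap at about (480,255) and the other cap at about (248,305). The orange knob is at (611,222), slightly anticlockwise of the housing's x. The green look-alike is behind the rewinder at (162,80). The side view agrees. Next I'll refine the positions by colour.

```bash
cat >> h.py <<'E'
def masks(im):
    hsv=cv2.cvtColor(im,cv2.COLOR_RGB2HSV); h,s,v=cv2.split(hsv)
    return (h>105)&(h<125)&(s>140)&(v>50),(h<14)&(h>3)&(s>150)&(v>90)
def bar(n,im,z,c,rad=45):
    P=[at_height(n,(u,v),z)[:2] for v,u in np.argwhere(masks(im)[1])]
    P=np.array([p for p in P if np.hypot(*(p-c))<rad]); m=P.mean(0)
    w,V=np.linalg.eigh(np.cov((P-m).T)); a=np.arctan2(V[1,1],V[0,1]); 
    return m,(a+np.pi/2)%np.pi-np.pi/2,2*np.sqrt(3*w),len(P)
E
python3 - <<'E'
from h import *
im=cv2.imread("pics/top0.png")[:,:,::-1].copy(); d=np.load("top0.npy"); C=cloud("top",d)
b,o=masks(im); c=[]
for g in ((547,-90),(505,121)):
    P=np.array([at_height("top",(u,v),125)[:2] for v,u in np.argwhere(b)]); P=P[np.hypot(*(P-g).T)<60]
    (cc,rr)=cv2.minEnclosingCircle(P.astype(np.float32)); print("cap",np.round(cc,1),round(rr,1),len(P)); c.append(np.array(cc))
    B=C[b]; B=B[np.hypot(*(B[:,:2]-g).T)<60]; print(" z pct",np.round(np.percentile(B[:,2],[5,30,50,90,98]),1))
e=c[1]-c[0]; yaw=np.arctan2(-e[0],e[1]); print("yaw",yaw,"len",np.hypot(*e))
D=C[...,2]; m=(np.abs(D-50)<6)&(C[...,0]>380)&(C[...,0]<720)&(np.abs(C[...,1])<340)
print("deck rect",cv2.minAreaRect(C[m][:,:2].astype(np.float32)))
m_,a,ext,n=bar("top",im,165,np.array([579,-204])); print("bar",m_,a,ext,n)
B=C[o]; B=B[np.hypot(*(B[:,:2]-m_).T)<45]; print("bar cloud",np.median(B,0),np.percentile(B[:,2],[5,50,95]))
Ri=np.array([[np.cos(yaw),np.sin(yaw)],[-np.sin(yaw),np.cos(yaw)]]); print("knob rel spindle in rew",Ri@(m_-c[0]), "clamp",a-yaw)
E
```

```text
Traceback (most recent call last):
  File "h.py", line 7, in at_height
    K,Rm,t=cam(n); d=Rm.T@np.linalg.inv(K)@np.array([uv[0],uv[1],1.]); c=-Rm.T@t
           ~~~^^^
  File "h.py", line 5, in cam
    p=cams.camera_params(n); return np.array(p["intrinsics"]),cv2.Rodrigues(np.array(p["rvec"],float))[0],np.array(p["tvec"],float).ravel()
ValueError: time passes only in moves, steps and waits
```

```bash
sed -i 's/^def cam(n)/import functools\n@functools.cache\ndef cam(n)/' h.py
cat > m.py <<'E'
from h import *
im=cv2.imread("pics/top0.png")[:,:,::-1].copy(); d=np.load("top0.npy"); C=cloud("top",d)
b,o=masks(im); c=[]
for g in ((547,-90),(505,121)):
    P=np.array([at_height("top",(u,v),125)[:2] for v,u in np.argwhere(b)]); P=P[np.hypot(*(P-g).T)<60]
    (cc,rr)=cv2.minEnclosingCircle(P.astype(np.float32)); print("cap",np.round(cc,1),round(rr,1),len(P)); c.append(np.array(cc))
    B=C[b]; B=B[np.hypot(*(B[:,:2]-g).T)<60]; print(" z pct",np.round(np.percentile(B[:,2],[5,30,50,90,98]),1))
e=c[1]-c[0]; yaw=np.arctan2(-e[0],e[1]); print("yaw",yaw,"len",np.hypot(*e))
D=C[...,2]; m=(np.abs(D-50)<6)&(C[...,0]>380)&(C[...,0]<720)&(np.abs(C[...,1])<340)
print("deck rect",cv2.minAreaRect(C[m][:,:2].astype(np.float32)))
m_,a,ext,n=bar("top",im,165,np.array([579,-204])); print("bar",m_,a,ext,n)
B=C[o]; B=B[np.hypot(*(B[:,:2]-m_).T)<45]; print("bar cloud",np.median(B,0),np.percentile(B[:,2],[5,50,95]))
Ri=np.array([[np.cos(yaw),np.sin(yaw)],[-np.sin(yaw),np.cos(yaw)]]); print("knob rel spindle in rew",Ri@(m_-c[0]), "clamp",a-yaw)
E
python3 m.py
```

```text
cap [568.6 -77.9] 35.7 40
 z pct [119.2 123.6 124.6 128.4 130.2]
cap [498.9 125. ] 43.6 918
 z pct [121.4 124.5 126.  154.8 156.9]
yaw 0.3305770124908888 len 214.53635214422198
deck rect ((550.7421875, -28.852386474609375), (338.607177734375, 579.923828125), 0.0641910508275032)
bar [ 578.71931607 -200.91934461] 0.3183442705057917 [13.88438582 49.2269397 ] 88
bar cloud [ 578.90768148 -200.38536994  166.92272876] [160.82986953 166.92272876 170.75231742]
knob rel spindle in rew [ -30.30971774 -119.64649498] clamp -0.012232741985097051
```

```bash
sed -i 's/(h>105)&(h<125)&(s>140)/(h>98)\&(h<130)\&(s>110)/' h.py; python3 m.py
```

```text
cap [550.9 -87.5] 43.2 843
 z pct [121.3 124.2 125.7 154.9 157. ]
cap [497.9 125.1] 44.1 969
 z pct [121.3 124.4 125.9 154.6 156.8]
yaw 0.24404902666456457 len 219.08747347531704
deck rect ((550.7421875, -28.852386474609375), (338.607177734375, 579.923828125), 0.0641910508275032)
bar [ 578.71931607 -200.91934461] 0.3183442705057917 [13.88438582 49.2269397 ] 88
bar cloud [ 578.90768148 -200.38536994  166.92272876] [160.82986953 166.92272876 170.75231742]
knob rel spindle in rew [  -0.37288392 -116.75682262] clamp 0.07429524384122715
```

```bash
python3 - <<'E'
from h import *
k=np.array([578.8,-200.7]); a=0.318
for s in(-1,1):
  for dy in (0,0.85):
    print(s,dy,np.round(inverse_kinematics([*k,139],down(a+s*np.pi/2+dy)),3))
s=-1 if abs(inverse_kinematics([*k,139],down(a-np.pi/2))[5])<abs(inverse_kinematics([*k,139],down(a+np.pi/2))[5]) else 1
r.move_ptp([*k,235],down(a+s*np.pi/2)); print(telemetry.sense()["time"])
print(r.move_l([*k,139.5],max_speed=100,force_limit=15))
t=telemetry.sense(); print(t["time"],t["ee_pos"],t["ft_force"])
effector.close_gripper(40); t=telemetry.sense(); print(t["time"],t["width"],t["grip_force"],t["ft_force"],t["ft_torque"])
E
```

```text
-1 0 [-0.431  0.575  1.48  -0.     1.087  0.822]
-1 0.85 [-0.431  0.575  1.48  -0.     1.087 -0.028]
1 0 [-0.431  0.575  1.48  -0.     1.087 -2.32 ]Traceback (most recent call last):
  File "<stdin>", line 5, in <module>
    return _wrapfunc(a, 'round', decimals=decimals, out=out)
    return _wrapit(obj, method, *args, **kwds)
    result = getattr(arr, method)(*args, **kwds)
TypeError: unsupported operand type(s) for *: 'NoneType' and 'float'
```

The minus branch is good: q6 goes from 0.82 to about -0.03 as the knob turns anticlockwise.

```bash
python3 - <<'E'
from h import *
k=np.array([578.8,-200.7]); a=0.318
r.move_ptp([*k,235],down(a-np.pi/2)); print(telemetry.sense()["time"])
print(r.move_l([*k,139.5],max_speed=100,force_limit=15))
t=telemetry.sense(); print(t["time"],t["ee_pos"],t["ft_force"])
effector.close_gripper(40); t=telemetry.sense(); print(t["time"],t["width"],t["grip_force"],t["ft_force"],t["ft_torque"])
im,_=cams.camera("side"); u,v=proj("side",[*k,150]).astype(int); print(u,v)
cv2.imwrite("pics/s1.png",cv2.resize(im[max(v-90,0):v+60,u-100:u+100,::-1],(800,600)))
E
```

```text
3.8083
False
4.9167 [ 579.16039955 -200.83794038  140.10421311] [0.30854529 0.59817627 0.09802379]
5.5917 0.16832277852169922 38.97284924983978 [ 0.88937663 -8.47639026  1.48757345] [-1.50500293 -0.13976313 -0.0176525 ]
331 235
```

View pics/s1.png

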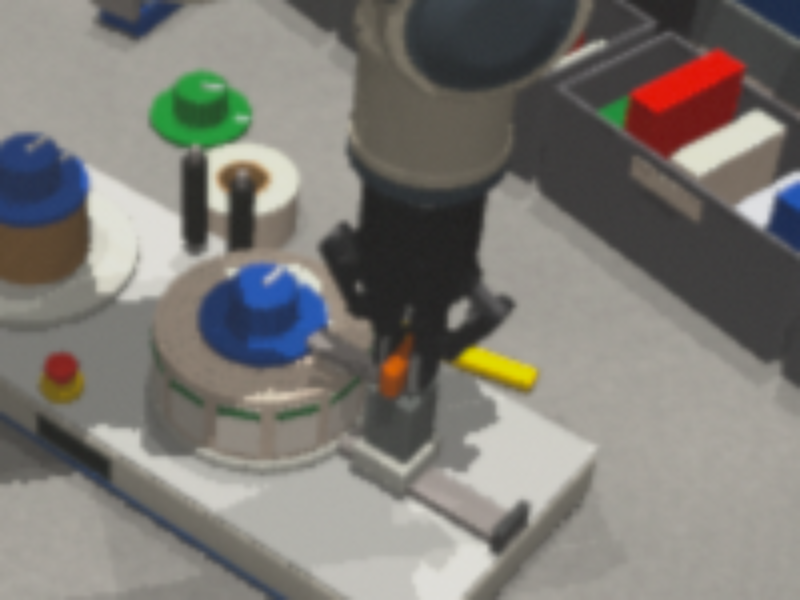

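The fingers straddle the orange bar (crop at about (395,365)), and the 14 mm opening matches its width. I'll turn it anticlockwise.

```bash
python3 - <<'E'
from h import *
q=np.array(telemetry.sense()["joint_positions"])
for i in range(3):
    q[5]-=0.3; r.movej(q); t=telemetry.sense(); print(round(t["time"],2),t["joint_positions"][5],np.round(t["ft_force"],1),np.round(t["ft_torque"],2),t["width"])
im,_=cams.camera("top"); p=t["ee_pos"]; print(bar("top",im,165,p[:2]))
yaw=0.244; d=np.array([np.sin(yaw),-np.cos(yaw),0])
p=np.array(t["ee_pos"])
for L in (30,56,62,66,72):
    hit=r.move_l((p+d*L).tolist(),max_speed=50,force_limit=25); t=telemetry.sense(); print(L,hit,round(t["time"],2),(np.array(t["ee_pos"])-p)@d,np.round(t["ft_force"],1))
    if hit: break
E
```

```text
6.04 0.5257339856254747 [-0.2 -2.2 -1.3] [-0.43  0.07  0.08] 0.16757449990333745
6.44 0.22811392075009426 [-1.3 -1.4  0.4] [-0.32  0.13  0.02] 0.16707910000575335
6.84 -0.07102133625096012 [-1.2 -1.9 -0.4] [-0.3   0.21  0.05] 0.1631298047063978
(array([ 582.91402098, -179.78031805]), np.float64(-0.47658393694617907), array([2.11976201, 9.52757681]), 3)
30 False 7.64 30.271451535547037 [-1.4 -1.3  1.3]
56 False 8.31 56.39429002602678 [-1.5 -1.5  0.2]
62 False 8.57 62.363251335786984 [-1.8 -1.4  1.1]
66 False 8.82 63.954305684317234 [-4.9 15.   6.1]
72 True 9.03 65.57939111740832 [-3.6  5.9 10.7]
```

```bash
python3 - <<'E'
from h import *
effector.release(); p=np.array(telemetry.sense()["ee_pos"]); 
r.move_l([p[0],p[1],240],max_speed=180)
c=[551,-87.3]
for y in (-0.9,-0.6,-0.3,0,0.3): 
    q=inverse_kinematics([*c,128],down(y)); print(y,None if q is None else np.round(q,2))
r.move_ptp([c[0]-110,c[1]+0,240],down(-0.2))
im,d=cams.camera("top"); b,o=masks(im)
k=np.array([578.8,-200.7])+65*np.array([.2416,-.9704]); m,a,e,n=bar("top",im,165,k); print("knob",m,a,e,n,"moved",(m-[578.8,-200.7])@[.2416,-.9704],"clamp",a-.244)
P=np.array([at_height("top",(u,v),125)[:2] for v,u in np.argwhere(b)]); P=P[np.hypot(*(P-c).T)<60]; print(cv2.minEnclosingCircle(P.astype(np.float32)),len(P))
cv2.imwrite("pics/t2.png",cv2.resize(im[150:300,250:450,::-1],(800,600),interpolation=cv2.INTER_CUBIC)); print(telemetry.sense()["time"])
E
```

```text
-0.9 [-0.26  0.52  1.63  0.    0.99  0.64]
-0.6 [-0.26  0.52  1.63 -0.    0.99  0.34]
-0.3 [-0.26  0.52  1.63  0.    0.99  0.04]
0 [-0.26  0.52  1.63 -0.    0.99 -0.26]
0.3 [-0.26  0.52  1.63  0.    0.99 -0.56]
knob [ 594.46030235 -263.13793774] 1.2776041611284241 [13.2428708  43.06151561] 38 moved 64.37330383586648 clamp 1.0336041611284241
((572.8531494140625, -97.56112670898438), 33.77155303955078) 160
11.4167
```

View pics/t2.png

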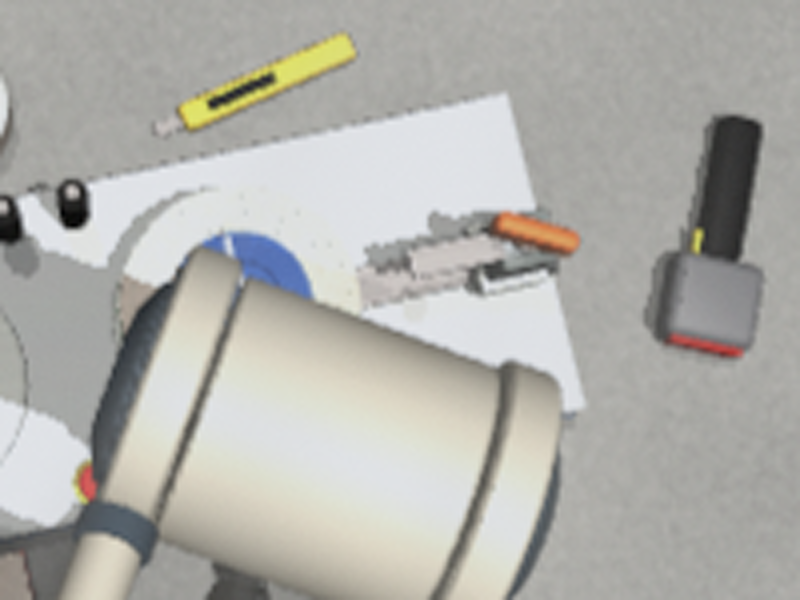

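The knob, at (538,232) in the crop, is back by about 64 mm, with the clamp at about 1.03 rad and the arm clear of the cap. Next I'll grip the cap and test the thread direction.

```bash
python3 - <<'E'
from h import *
c=[551,-87.3]
r.move_ptp([*c,235],down(-0.3))
print(r.move_l([*c,127],max_speed=100,force_limit=12))
effector.close_gripper(40); t=telemetry.sense(); print(t["time"],t["ee_pos"],t["width"],t["grip_force"],t["ft_force"],t["ft_torque"])
q=np.array(t["joint_positions"]); q0=q[5]
for i in range(4):
    q[5]-=0.1; r.movej(q); r.pause(0.1); t=telemetry.sense(); print(round(t["time"],2),round(t["joint_positions"][5]-q0,3),np.round(t["ft_force"],1),np.round(t["ft_torque"],2),round(t["effort"][5],2))
    if abs(t["ft_torque"][2])>0.4: break
E
```

```text
False
13.6333 [551.13511282 -87.32332251 127.57335271] 0.5436012600380179 39.91268377751112 [-1.55366827  0.67144714  8.50834212] [ 0.06112051  0.39039599 -0.03180924]
13.98 -0.097 [-0.8  0.2  1.8] [0.02 0.08 0.04] -0.07
14.33 -0.196 [-0.1 -0.   3. ] [-0.01 -0.06  0.07] -0.05
14.68 -0.297 [-0.7 -0.6  6.5] [-0.1  -0.01 -0.  ] -0.02
15.03 -0.397 [-0.4 -1.   8.4] [-0.17  0.14  0.08] -0.01
```

Turning anticlockwise shows no dead stop past 0.2 rad. The torque is tiny and the upward force grows as the cap climbs, so this thread is right-hand. I'll keep unscrewing while climbing.

```bash
python3 - <<'E'
from h import *
p=[551,-87.3]; 
for a in np.arange(0.6,1.61,0.2):
    q=inverse_kinematics([*p,127+3*a],down(-0.3+a)); r.movej(q); t=telemetry.sense(); print(round(t["time"],2),round(a,2),round(t["joint_positions"][5],2),np.round(t["ft_force"],1),np.round(t["ft_torque"],2))
r.pause(0.1)
print(r.move_l([*p,150],max_speed=50,force_limit=15)); t=telemetry.sense(); print(t["time"],t["ee_pos"],t["ft_force"],t["width"])
E
```

```text
15.35 0.6 -0.56 [-0.2  0.1  3.1] [ 0.01 -0.02  0.03]
15.67 0.8 -0.76 [ 0.4 -1.1  3.7] [-0.12 -0.07  0.01]
15.98 1.0 -0.96 [1.6 0.2 2.9] [-0.06 -0.17  0.08]
16.3 1.2 -1.16 [ 0.2 -0.5 -1. ] [-0.07 -0.06 -0.01]
16.62 1.4 -1.36 [ 0.3 -1.4 -1.9] [-0.17 -0.02  0.03]
16.93 1.6 -1.56 [-0.9 -2.5 -2.8] [-0.56  0.22 -0.02]
False
17.55 [551.50730467 -87.31233382 150.56418128] [-0.07252993 -2.860957    2.03108056] 0.5394041635921222
```

Free of the thread. I'll lift on and check.

```bash
python3 - <<'E'
from h import *
p=[551,-87.3]
print(r.move_l([*p,225],max_speed=70,force_limit=15)); r.pause(0.5); t=telemetry.sense(); print(t["time"],t["ee_pos"],t["ft_force"],t["width"],t["grip_force"])
im,_=cams.camera("side"); u,v=proj("side",[*p,190]).astype(int)
cv2.imwrite("pics/s3.png",cv2.resize(im[v-70:v+80,u-100:u+100,::-1],(800,600)))
E
```

```text
False
19.275 [551.00273406 -87.30218601 224.97017463] [-0.97171258  0.35049771 -1.17577868] 0.5392786432111066 41.744532622396946
```

View pics/s3.png

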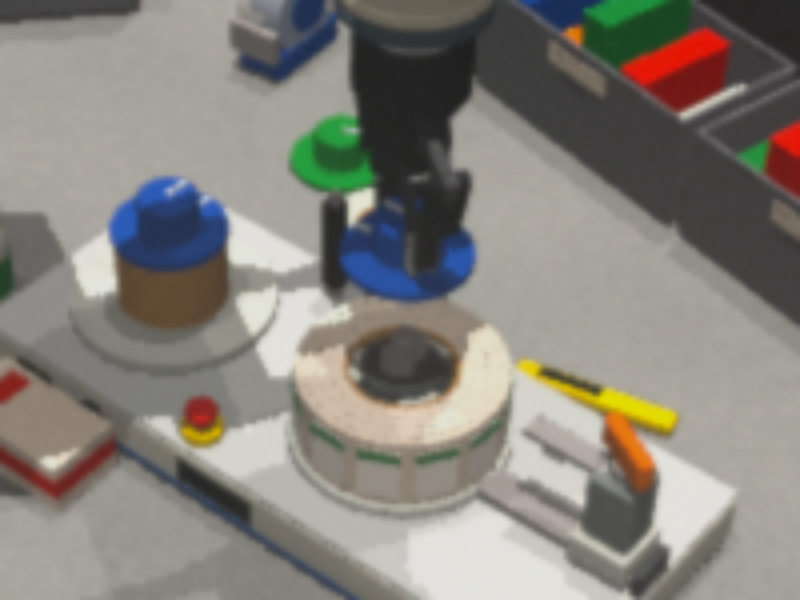

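The cap hangs level in the fingers at (408,255), about 95 mm above its seat. The roll is in place on its spindle and the keeper is fully back at (615,530).

```bash
python3 -c "
from h import *
print(job.hand_in())"
```

```text
the job is handed in; nothing more can be done
None
```

I loosened the clamp to about 1.03 rad and slid the keeper fully back. The cap came loose anticlockwise (right-hand thread), and I handed the job in with it held level about 95 mm above its seat; the judge returned no verdict.

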